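# Make up the sampling kit and the staining kit from the bench stock

## Task

Make up the sampling kit in the green carrier from the small blue-capped bottle, the orange-capped tube and the violet label pad, and the staining kit in the yellow carrier from the small red-capped bottle and the timer. Stand bottles and tube upright on the floors of the round wells that fit them, lay pad and timer flat in the square pockets, and leave the blue-capped tube standing where it is.

Things in the scene. Friction and masses are not known exactly. Their poses are not given: they have to be found in the camera images.
- green_carrier: kit carrier: grey tub, green top deck, 113 x 237 x 48 mm, fixed. Origin: centre of underside; z up, y along its long side (about world y). In a row at x = 0, open at the top: square pocket 92 x 92 mm at y = -63 mm, 6 mm deep (rubber floor at z = 42 mm); round well 66 mm wide at y = +23 mm; round well 46 mm wide at y = +86 mm. Floors of both wells at z = 18 mm, 30 mm below the deck.
- yellow_carrier: kit carrier: grey tub, yellow top deck, 113 x 237 x 48 mm, fixed. Origin: centre of underside; z up, y along its long side (about world y). In a row at x = 0, open at the top: square pocket 92 x 92 mm at y = -63 mm, 6 mm deep (rubber floor at z = 42 mm); round well 66 mm wide at y = +23 mm; round well 46 mm wide at y = +86 mm. Floors of both wells at z = 18 mm, 30 mm below the deck.
- bottle_blue_cap: small screw bottle with a blue cap, standing; white label, body 48 mm wide, straight-sided up to 53 mm above the foot, then tapering; 97 mm tall, 0.1 to 0.2 kg. Cap 34 mm wide, from 78 to 97 mm above the foot. Origin: centre of its foot, z up. Belongs in a 66 mm well.
- bottle_red_cap: small screw bottle with a red cap, standing; white label, body 48 mm wide, straight-sided up to 53 mm above the foot, then tapering; 97 mm tall, 0.1 to 0.2 kg. Cap 34 mm wide, from 78 to 97 mm above the foot. Origin: centre of its foot, z up. Belongs in a 66 mm well.
- tube_orange_cap: sample tube with an orange screw cap, standing on its foot, 116 mm tall; barrel 28 mm wide, cap 34 mm wide; only the 28 mm barrel, up to 100 mm above the foot, is solid to the touch, 0.03 kg. Origin: centre of its foot, z up. Belongs in a 46 mm well.
- tube_blue_cap: the same kind of tube with a blue screw cap, standing, 116 mm tall; not wanted in either kit. Origin: centre of its foot, z up.
- lab_timer: flat white square timer with a dark display and three round buttons, lying face up, 62 x 62 mm, 16 mm thick, 0.07 kg. Origin: centre of its underside; x and y along its sides, z up. Belongs in a square pocket.
- label_pad: block of violet sticky labels, lying flat, 46 mm (its x) by 73 mm (its y), 14 mm thick, 0.05 kg. Origin: centre of its underside, z up. Belongs in a square pocket.
- gel_imager: obstacle to keep clear of, fixed: white bench imager behind the carriers. Origin: centre of its underside on the bench, x away from the robot. Base 405 x 350 mm, its dark blue front 109 mm high at x = -200 mm; on the base a tower 455 mm high from x = -155 to +80 mm and y = -20 to +150 mm.
There are look-alikes about, which are no part of the job. Leave any pink look-alike of the bottle_red_cap alone.

How it is judged:
By the outcome, as a careful person would: the job done as asked, in the order asked, and still so for the second after the job is handed in, with the robot touching nothing.
It also fails if it takes over 147 s, if anything falls off the work surface, if the arm or the gripper's body presses on something with over 40 N, if the wrist force passes 120 N, or if a joint passes its speed limit or range.

## Robot

A 6-joint arm with a two-finger parallel gripper is mounted at the origin on a cart in front of the work surface, level with it; the furniture and walls round the work are solid. World frame = base frame: x ahead of the robot, y to its left, z up, the work surface at z = 0. Lengths are in m, angles in rad, forces in N, time in s.
With the tool pointing down it reaches from about 0.225 to 0.875 m from the base axis. Payload 3.4 kg.
Tool frame: the origin (TCP) lies between the finger pads; the fingertips stand 14 mm ahead of it and the grasp point (between the pads) lies 5 mm behind it; z points along the fingers, y is the direction in which the jaws open and shut (so a half turn about z gives the same grasp; the last joint's range is limited). The gripper opens to 85 mm and grips with 20 to 120 N. Pads are 22 mm wide; open, the fingers measure 114 mm over their backs; the gripper's body (76 mm by 85 mm) begins 54 mm behind the grasp point. The pads swing forward as they close: fully open they stand 13 mm farther back than shut.
Start: joints at [-1.437, 0.276, 1.505, -0, 1.361, -0.121], TCP at [0.145, -0.556, 0.206] pointing down, gripper open.
Joint ranges: [-2.89, 2.89], [-0.75, 2.08], [0.22, 2.7], [-1.18, 4.32], [0.11, 2.71], [-2.7, 2.7]. Speed limits (rad/s): [2.57, 2.57, 3.14, 3.14, 3.14, 3.14].

## Interface

Orientations are given as a unit quaternion [w, x, y, z].
In Python, from rig import manip, get_image, job gives the robot as it stands. The module is installed in compiled form; this text tells all that it offers.
- The arm moves only by the tool step_arm, never from a script. Its argument "moves" is one flat list of numbers, 5 for each row, row after row: the shift along the tool's x, y, z as a fraction of full scale, then the turn about the tool's z as a fraction of full scale, then the gripper's target within -1 to 1 (shut at 1, half-way at 0, fully open at -1). In form: [dx, dy, dz, twist, hand, dx, dy, dz, twist, hand, ...]. A call has 1 to 5 rows; each row is the pose to reach, as a shift and turn from the pose commanded when the call began, along the tool's axes at that moment, turning the shorter way round; what a row does not reach only later rows make up. Full scale, the value 1, is 500 mm for a shift and pi rad for a turn. A row lasts 1/10 s, in which the tool goes at most 50 mm and 8.59 degrees, less where a joint would pass 70% of its speed; a pose out of reach is approached as far as the arm can. A call with a number of a shift or a turn outside -1 to 1 is refused whole. A call with a gripper value outside its range is refused whole. The fingers move at their own pace and stop on an object; "force" is the grip in N (left out, the last holds). Time passes only in rows, so rows that repeat a pose let the fingers close. It gives the time, the measured TCP pose, the force and the opening at its end, in the units of the state.
- manip.get_state(): the state, without advancing time (a new reading comes with each control period).
- get_image(name): name is "scene" or "top" or "wrist"; returns a dict with "frame" (384x512x3 uint8, blue, green, red), "fx", "fy", "cx", "cy" (pixels), "k1" (the pictures are not rectified: a ray, as slopes to the right and down, at radius r is drawn at 1 + k1 r^2 times it, then the intrinsics apply), "rvec" (rotation vector, rad) and "tvec" (3), from world to camera coordinates, as OpenCV has them; the wrist camera has in their place "T_tool_cam" (4x4, takes a point from camera to tool coordinates, whose origin is the TCP and whose axes are the flange's). Camera axes: x right, y down, z forward; pixel columns grow to the right and rows downward; lengths in m; the calibration is good to about 2 mm. A picture is of the moment at which its call begins: read the wrist's pose just before it. There is no depth.
- job.sign_off(): hands the job in, once; it reports no verdict.
The state is a dict: "clock": time; "qpos": joint angles; "qd": joint speeds; "effort": joint torques, N m; "position": TCP position; "ee_rot": TCP orientation; "contact_force": force on the tool from outside, world axes, zero at the start; "moment": the same for the moment, N m; "width": finger opening in m.
Only numpy, scipy, OpenCV 4.12 (cv2) and the standard library are available. Lean on these libraries where they do the work, as an engineer would, in place of code of your own. Each camera call takes 0.05 s, during which the arm holds its last target. There are 200 camera calls.

## Working session

There is one attempt and no reset: what is moved stays moved. The work goes in short steps, Python scripts to look and compute and a tool call to move; the robot and the scene stay as the last step left them, time stands still between calls to the robot, and variables do not carry over. Pictures are saved under pics/ and viewed, about 12 in all and at most 16, crops included, and the job is handed in when it is done.

Besides the shell and the picture viewer there is one more tool, called after "Request:" as a command line: name --argument value ..., lists and objects as JSON in quotes. step_arm: Moves the arm, as the interface text tells. Its arguments: {"type":"object","properties":{"moves":{"type":"array","items":{"type":"number","minimum":-1,"maximum":1}},"force":{"type":"number"}},"required":["moves"]}

```bash
mkdir -p pics
cat > h.py <<'E'
import numpy as np, cv2
from rig import manip, get_image, job
from scipy.spatial.transform import Rotation as R
def save(im,n): cv2.imwrite('pics/'+n,im)
def cam(im,st=None):
    if 'rvec' in im:
        Rm=cv2.Rodrigues(np.array(im['rvec'],float))[0]; t=np.array(im['tvec'],float).ravel()
        return Rm.T, -Rm.T@t   # cam->world, centre
    q=st['ee_rot']; Rt=R.from_quat([q[1],q[2],q[3],q[0]]).as_matrix()
    T=np.array(im['T_tool_cam']); return Rt@T[:3,:3], Rt@T[:3,3]+np.array(st['position'])
def ray(im,u,v,st=None):
    xd=(u-im['cx'])/im['fx']; yd=(v-im['cy'])/im['fy']; x,y=xd,yd
    for _ in range(20):
        s=1+im['k1']*(x*x+y*y); x,y=xd/s,yd/s
    A,c=cam(im,st); return c,A@np.array([x,y,1])
def onz(im,u,v,z,st=None):
    c,d=ray(im,u,v,st); return c+d*(z-c[2])/d[2]
def proj(im,P,st=None):
    A,c=cam(im,st); p=A.T@(np.array(P)-c); x,y=p[0]/p[2],p[1]/p[2]; s=1+im['k1']*(x*x+y*y)
    return np.array([im['fx']*x*s+im['cx'],im['fy']*y*s+im['cy']])
E
python3 - <<'E'
from h import *
import pickle
s=manip.get_state(); print({k:np.round(v,3) for k,v in s.items()})
d={}
for n in ['scene','top']:
    im=get_image(n); d[n]=im; save(cv2.resize(im['frame'],(800,600),interpolation=cv2.INTER_CUBIC),n+'0.png')
    print(n,im['fx'],im['k1'],cam(im)[1])
s=manip.get_state();im=get_image('wrist'); print(im['T_tool_cam'],im['fx'],im['k1'])
pickle.dump(d,open('im.pkl','wb'))
E
```

```text
{'clock': np.float64(0.0), 'qpos': array([-1.437,  0.277,  1.506, -0.   ,  1.361, -0.121]), 'qd': array([ 0.   , -0.001,  0.   ,  0.   ,  0.001,  0.001]), 'effort': array([-1.0000e-03, -4.1678e+01, -2.4581e+01, -0.0000e+00,  1.1000e-02,
        0.0000e+00]), 'position': array([ 0.145, -0.556,  0.205]), 'ee_rot': array([-0.001,  0.992,  0.127, -0.   ]), 'contact_force': array([ 0.211,  0.006, -0.164]), 'moment': array([ 0.021, -0.017,  0.023]), 'width': np.float64(0.086)}
scene 377.9961801033702 -0.030558718926842497 [-0.06382687  0.5082472   0.72781518]
top 398.80721621423163 -0.10991926333884218 [ 0.36250932 -0.08313836  1.26485594]
[[-1.43156447e-04 -9.50018336e-01 -3.12194076e-01  8.06261967e-02]
 [ 9.99999852e-01  2.79849016e-05 -5.43708572e-04 -1.38442327e-03]
 [ 5.25269833e-04 -3.12194107e-01  9.50018191e-01 -1.67524716e-01]
 [ 0.00000000e+00  0.00000000e+00  0.00000000e+00  1.00000000e+00]] 290.21194992969544 -0.05290812645714507
```

View pics/scene0.png

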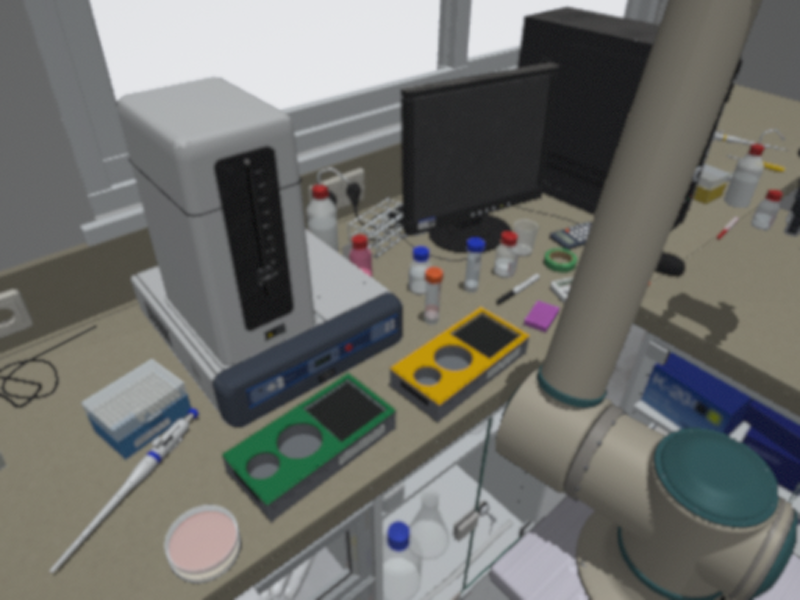

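View pics/top0.png

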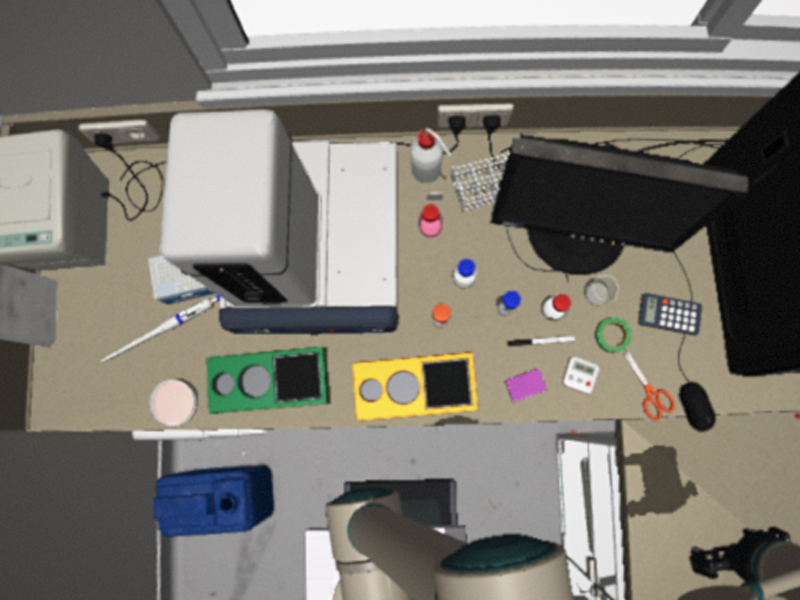

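The top view (800 px wide) shows the blue-cap bottle at (466,270), blue tube (510,300), red bottle (558,305), orange tube (441,313), pad (525,385) and timer (581,374). The green carrier is at (268,380) and the yellow at (415,386). The pink look-alike is at (430,218). The scene view agrees.

```bash
cat > m.py <<'E'
from h import *
def mask(fr,name):
    H,S,V=[c.astype(int) for c in cv2.split(cv2.cvtColor(fr,cv2.COLOR_BGR2HSV))]
    return {'blue':(abs(H-118)<12)&(S>150)&(V>70),'red':((H<6)|(H>172))&(S>160)&(V>80),'orange':(abs(H-10)<6)&(S>150)&(V>120),
     'violet':(abs(H-148)<12)&(S>90),'green':(abs(H-72)<14)&(S>130)&(V>50),'yellow':(abs(H-23)<6)&(S>180)&(V>120),'white':(S<40)&(V>150),'dark':(V<70)}[name].astype(np.uint8)
def blob(fr,name,u,v,r):
    m=np.zeros(fr.shape[:2],np.uint8);u,v=int(u),int(v); a,b=max(v-r,0),max(u-r,0)
    m[a:v+r,b:u+r]=mask(fr,name)[a:v+r,b:u+r]
    n,l,s,c=cv2.connectedComponentsWithStats(m); 
    if n<2: return None
    i=1+np.argmax(s[1:,4]); cn=cv2.findContours((l==i).astype(np.uint8),cv2.RETR_EXTERNAL,cv2.CHAIN_APPROX_NONE)[0][0]
    return c[i],s[i],cn
def near(im1,p1,im2,p2,s1=None,s2=None):
    c1,d1=ray(im1,*p1,s1);c2,d2=ray(im2,*p2,s2); M=np.array([d1,-d2]).T
    t=np.linalg.lstsq(M,c2-c1,rcond=None)[0]; a,b=c1+t[0]*d1,c2+t[1]*d2
    return (a+b)/2,np.linalg.norm(a-b)
E
python3 - <<'E'
from m import *
import pickle
d=pickle.load(open('im.pkl','rb')); T,S=d['top'],d['scene']; k=1.5625
for n,c,t,s in [('bottle_blue','blue',(466,268),(421,254)),('tube_blue','blue',(511,298),(476,243)),('bottle_red','red',(562,302),(510,238)),('tube_orange','orange',(441,313),(433,274)),('pink','red',(430,212),(360,241))]:
    a=blob(T['frame'],c,t[0]/k,t[1]/k,14); b=blob(S['frame'],c,s[0]/k,s[1]/k,12)
    P,e=near(T,a[0],S,b[0]); print(n,a[1][4],b[1][4],P.round(4),'gap',round(e,4),'top@z',onz(T,*a[0],.09 if 'tube' not in n else .11)[:2].round(4))
def quad(n,c,t,r,z):
    a=blob(T['frame'],c,t[0]/k,t[1]/k,r); rc=cv2.minAreaRect(a[2]); q=cv2.boxPoints(rc)
    W=np.array([onz(T,*p,z)[:2] for p in q]); 
    print(n,a[1][4],'ctr',onz(T,*rc[0],z)[:2].round(4),'sides',np.linalg.norm(W[1]-W[0]).round(4),np.linalg.norm(W[2]-W[1]).round(4),'ang',np.degrees(np.arctan2(*(W[1]-W[0])[::-1])).round(1),np.degrees(np.arctan2(*(W[2]-W[1])[::-1])).round(1))
quad('green','green',(268,380),60,.048);quad('yellow','yellow',(415,386),60,.048);quad('pad','violet',(525,385),25,.014);quad('timer','white',(578,375),22,.016)
E
```

```text
bottle_blue 82 60 [ 0.6509 -0.174   0.0862] gap 0.0019 top@z [ 0.6493 -0.1743]
tube_blue 89 86 [ 0.5804 -0.2545  0.1099] gap 0.0022 top@z [ 0.5795 -0.2552]
bottle_red 84 51 [ 0.5764 -0.3544  0.0878] gap 0.004 top@z [ 0.5744 -0.3551]
tube_orange 97 62 [ 0.5589 -0.1217  0.1085] gap 0.0012 top@z [ 0.5582 -0.122 ]
pink 90 49 [ 0.7638 -0.1076  0.0849] gap 0.0015 top@z [ 0.7615 -0.108 ]
green 1098 ctr [0.4447 0.2237] sides 0.238 0.1069 ang -86.0 -174.9
yellow 169 ctr [ 0.4715 -0.0637] sides 0.2317 0.0318 ang -82.4 -173.2
pad 328 ctr [ 0.4235 -0.289 ] sides 0.0719 0.0446 ang -72.1 -163.0
timer 371 ctr [ 0.4395 -0.4021] sides 0.0662 0.0638 ang -22.1 -110.4
```

Run:
```python
from m import *
import pickle
d=pickle.load(open('im.pkl','rb')); T=d['top']; k=1.5625
hsv=cv2.cvtColor(T['frame'],cv2.COLOR_BGR2HSV); print(hsv[int(386/k),int(360/k)],hsv[int(360/k),int(415/k)])
H,S,V=[c.astype(int) for c in cv2.split(hsv)]
for n,c,mk in [('green',(268,380),(abs(H-72)<16)&(S>110)),('yellow',(415,386),(abs(H-23)<6)&(S>170))]:
    m=np.zeros(H.shape,np.uint8); u,v=int(c[0]/k),int(c[1]/k); m[v-30:v+30,u-50:u+50]=mk[v-30:v+30,u-50:u+50]
    m=cv2.morphologyEx(m,cv2.MORPH_CLOSE,np.ones((3,3)))
    cs,h=cv2.findContours(m,cv2.RETR_CCOMP,cv2.CHAIN_APPROX_NONE)
    for q,hh in zip(cs,h[0]):
        if cv2.contourArea(q)<60: continue
        rc=cv2.minAreaRect(q);W=np.array([onz(T,*p,.048)[:2] for p in cv2.boxPoints(rc)])
        print(n,'hole' if hh[3]>=0 else 'outer',onz(T,*rc[0],.048)[:2].round(4),np.linalg.norm(W[1]-W[0]).round(4),np.linalg.norm(W[2]-W[1]).round(4),np.degrees(np.arctan2(*(W[1]-W[0])[::-1])).round(1))
# monitor lower edge guess heights
for z in (.05,.1,.4): print('mon',z,[onz(T,p[0]/k,p[1]/k,z)[:2].round(3) for p in [(495,222),(670,248),(530,270)]])
print('img front', [onz(T,p[0]/k,p[1]/k,.109)[:2].round(3) for p in [(222,310),(396,310),(396,330)]], 'tower', [onz(T,p[0]/k,p[1]/k,.455)[:2].round(3) for p in [(165,255),(270,255)]])
```

```text
[ 20 149 174] [ 25 184 247]
green outer [0.445  0.2237] 0.2392 0.1086 -86.0
green hole [0.4394 0.3088] 0.0479 0.0474 -45.8
green hole [0.4427 0.2458] 0.0673 0.067 -45.8
green hole [0.4488 0.1622] 0.0989 0.0999 -88.3
yellow outer [ 0.4254 -0.0666] 0.2354 0.1098 -86.4
yellow hole [0.4214 0.0167] 0.0485 0.052 -0.8
yellow hole [ 0.4235 -0.045 ] 0.0688 0.0711 -46.4
yellow hole [ 0.428  -0.1218] 0.1178 0.1023 -85.9
mon 0.05 [array([ 0.751, -0.241]), array([ 0.687, -0.597]), array([ 0.649, -0.306])]
mon 0.1 [array([ 0.735, -0.234]), array([ 0.674, -0.576]), array([ 0.637, -0.296])]
mon 0.4 [array([ 0.639, -0.195]), array([ 0.594, -0.449]), array([ 0.566, -0.241])]
img front [array([0.575, 0.296]), array([ 0.565, -0.038]), array([ 0.527, -0.037])] tower [array([0.591, 0.266]), array([0.585, 0.118])]
```

Request:
step_arm --moves '[0.34,-0.12,-0.11,-0.419,-1,0.34,-0.12,-0.11,-0.419,-1,0.34,-0.12,-0.11,-0.419,-1,0.34,-0.12,-0.11,-0.419,-1,0.34,-0.12,-0.11,-0.419,-1]'

```text
clock: 0.65
position: [0.2984, -0.4533, 0.2632]
ee_rot: [0.002, 0.874, 0.487, 0.001]
contact_force: [-0.2, -0.6, -0.0]
width: 0.0855
```

Request:
step_arm --moves '[0,0,0,-0.19,-1,0,0,0,-0.19,-1,0,0,0,-0.19,-1,0,0,0,-0.19,-1,0,0,0,-0.19,-1]'

```text
clock: 1.15
position: [0.2943, -0.4553, 0.261]
ee_rot: [-0.0, 0.696, 0.718, 0.0]
contact_force: [-0.3, 0.2, 0.1]
width: 0.0854
```

Request:
step_arm --moves '[0.27,0.365,0,0,-1,0.27,0.365,0,0,-1,0.27,0.365,0,0,-1,0.27,0.365,0,0,-1,0.27,0.365,0,0,-1]'

```text
clock: 1.65
position: [0.475, -0.3122, 0.2611]
ee_rot: [-0.0, 0.696, 0.718, 0.001]
contact_force: [-0.1, -0.2, 0.5]
width: 0.0855
```

Request:
step_arm --moves '[0.27,0.365,0,0,-1,0.27,0.365,0,0,-1,0.27,0.365,0,0,-1,0.27,0.365,0,0,-1,0.27,0.365,0,0,-1]'

```text
clock: 2.15
position: [0.6535, -0.1712, 0.2604]
ee_rot: [-0.0, 0.696, 0.718, 0.001]
contact_force: [-0.6, -0.8, -0.4]
width: 0.0856
```

```bash
cat > go.py <<'E'
# prints tool-frame shift (fractions) from the current pose to a world target; looks if asked
from m import *
import sys
def frac(tx,ty,tz,yaw=None):
    s=manip.get_state(); q=s['ee_rot']; A=R.from_quat([q[1],q[2],q[3],q[0]]).as_matrix()
    y=np.degrees(np.arctan2(A[1,0],A[0,0])); v=A.T@(np.array([tx,ty,tz])-s['position'])/.5
    print('pos',np.round(s['position'],4),'yaw',y.round(2),'w',round(float(s['width']),4),'F',np.round(s['contact_force'],1),'q6',s['qpos'][5].round(2),'| shift',v.round(3),'' if yaw is None else ('twist',round((y-yaw)/180,4)))
if __name__=='__main__': frac(*map(float,sys.argv[1:]))
E
python3 - <<'E'
from go import *
frac(.651,-.174,.26,90)
s=manip.get_state(); im=get_image('wrist'); save(im['frame'],'w1.png')
for c,z in [('blue',.09),('orange',.11)]:
    p=proj(im,[.651,-.174,.09] if c=='blue' else [.559,-.122,.11],s); print(c,p.round(0)); b=blob(im['frame'],c,*np.clip(p,0,[511,383]),60)
    if b: print(b[0],b[1],onz(im,*b[0],z,s).round(4))
E
```

```text
pos [ 0.6535 -0.1712  0.2604] yaw 91.73 w 0.0856 F [-0.6 -0.8 -0.4] q6 -0.39 | shift [-0.005 -0.005  0.001] ('twist', np.float64(0.0096))
blue [253. 172.]
[196.52777778 229.47222222] [193 227  10   5  36] [ 0.5801 -0.2515  0.09  ]
orange [170. 128.]
[172.1858864  126.56626506] [156 111  29  31 581] [ 0.5619 -0.1208  0.11  ]
```

View pics/w1.png

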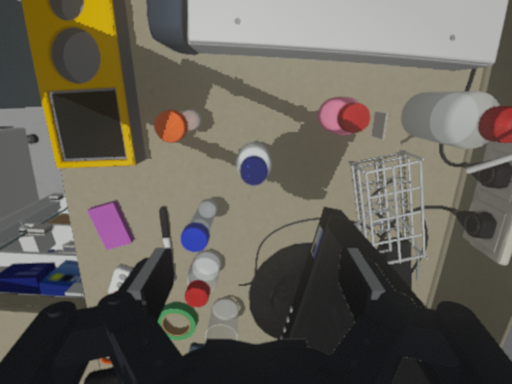

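Wrist view: the blue cap is at (254,169), 3 px from the prediction of (253,172), and the orange cap is at (172,127), also as predicted. Going down onto the blue cap.

Request:
step_arm --moves '[-0.006,-0.005,0.2,0,-1,-0.006,-0.005,0.3,0,-1,-0.006,-0.005,0.354,0,-1,-0.006,-0.005,0.354,0,-1,-0.006,-0.005,0.354,0,-1]' --force 45

```text
clock: 2.7
position: [0.6443, -0.1763, 0.0789]
ee_rot: [-0.005, 0.697, 0.717, -0.002]
contact_force: [-1.0, 0.1, 0.4]
width: 0.0854
```

Request:
step_arm --moves '[0,0,0,0,1,0,0,0,0,1,0,0,0,0,1,0,0,0,0,1,0,0,0,0,1]'

```text
clock: 3.2
position: [0.6489, -0.1777, 0.0855]
ee_rot: [0.001, 0.696, 0.718, 0.0]
contact_force: [1.0, 0.4, 0.4]
width: 0.0125
```

Request:
step_arm --moves '[0,0,0,0,1,0,0,0,0,1,0,0,-0.03,0,1,0,0,-0.06,0,1,0,0,-0.06,0,1]'

```text
clock: 3.7
position: [0.6499, -0.1781, 0.1165]
ee_rot: [0.002, 0.696, 0.718, 0.001]
contact_force: [0.5, 0.0, 0.2]
width: 0.0002
```

```bash
python3 go.py .4434 .2466 .26 94
```

```text
pos [ 0.6499 -0.1781  0.1165] yaw 91.77 w 0.0002 F [0.5 0.  0.2] q6 -0.4 | shift [ 0.861 -0.385 -0.29 ] ('twist', np.float64(-0.0124))
```

Run:
```python
from m import *
s=manip.get_state(); im=get_image('wrist'); T=get_image('top'); S=get_image('scene')
f=T['frame'][120:270,200:400]
save(np.hstack([im['frame'],np.vstack([cv2.resize(f,(288,192)),cv2.resize(S['frame'][110:240,220:400],(288,192))])]),'w2.png')
```

```text
(no output)
```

View pics/w2.png

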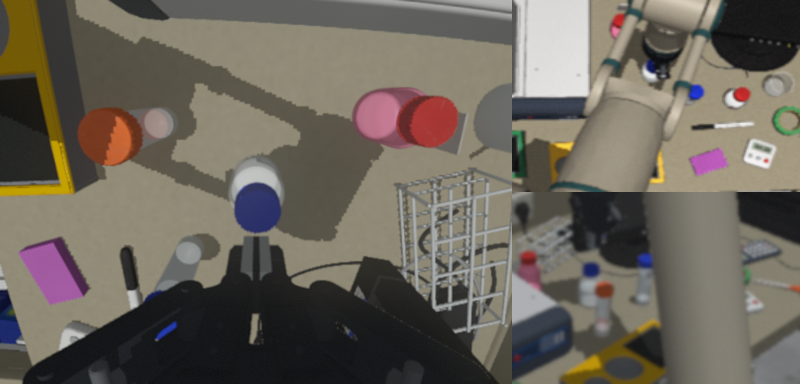

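Run:
```python
from m import *
s=manip.get_state(); im=get_image('wrist'); S=get_image('scene'); T=get_image('top')
print(s['position'])
print('pred old', proj(im,[.651,-.174,.09],s).round(0), proj(im,[.651,-.174,.0],s).round(0))
b=blob(im['frame'],'blue',258,207,40); print(b[0],b[1], onz(im,*b[0],.09,s).round(4))
for n in range(2):pass
a=blob(S['frame'],'blue',421/1.5625,254/1.5625,14); print('scene',a[0],a[1],near(im,b[0],S,a[0],s))
print('tip proj',proj(im,s['position']+np.array([0,0,-.014]),s), 'tcp', proj(im,s['position'],s))
```

```text
[ 0.64796402 -0.17732042  0.11365114]
pred old [260. 214.] [259. 180.]
[266.64018692 223.63084112] [246 208  37  27 428] [ 0.6559 -0.1813  0.09  ]
scene [268.95918367 162.42857143] [266 159   7   8  49] (array([ 0.65809133, -0.18339988,  0.07799587]), np.float64(0.0066715219220456895))
tip proj [255.71584556 223.84695667] tcp [255.7009536  232.90357199]
```

Run:
```python
from m import *
s=manip.get_state(); im=get_image('wrist'); print(s['position'],s['width'],s['clock'])
f=im['frame'].copy()
p=s['position']
for P,c in [(p,(0,255,0)),(p-[0,0,.014],(0,255,255)),([.651,-.174,.097],(255,255,0)),([.651,-.174,0],(255,0,255))]:
    cv2.circle(f,tuple(int(x) for x in proj(im,P,s)),2,c,-1)
save(cv2.resize(f[130:330,130:400],(800,592)),'w3.png')
```

```text
[ 0.64778366 -0.17727124  0.11325738] -0.00017993897905036797 4.0
```

View pics/w3.png

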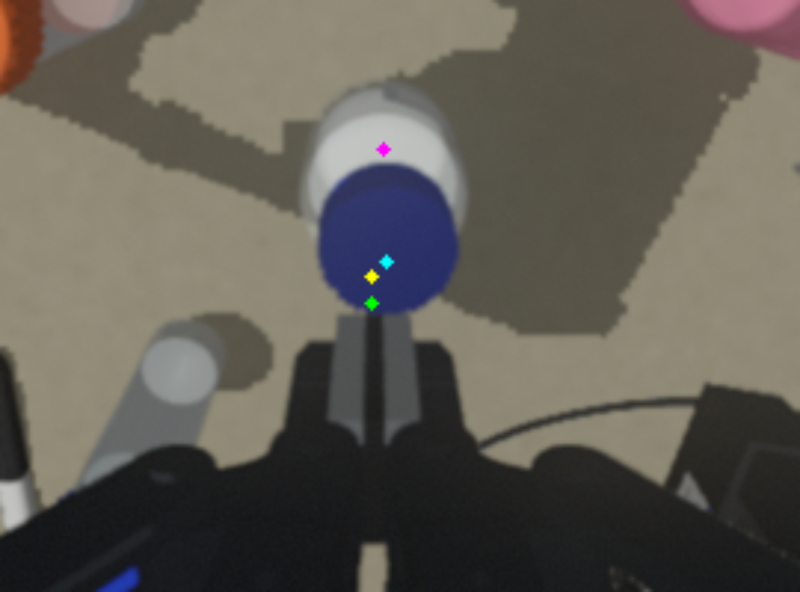

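The bottle is still standing untouched and the fingers closed on nothing. The visible tips end at display row 315, but I predicted 277. I'll check the tip against the scene view.

Run:
```python
from m import *
s=manip.get_state(); im=get_image('scene'); w=get_image('wrist'); p=s['position']; print(p, s['qpos'].round(4))
f=cv2.resize(im['frame'][95:215,220:380],(800,600),interpolation=cv2.INTER_CUBIC)
def pt(P,c):
    q=(proj(im,P)-[220,95]+.5)*5; cv2.circle(f,tuple(int(x) for x in q),3,c,-1); print(P,proj(im,P).round(1))
pt(p,(0,255,0));pt(p-[0,0,.014],(0,255,255));pt([.651,-.174,.097],(255,255,0));pt([.651,-.174,0],(255,0,255)); pt(p+[0,0,.054],(0,0,255))
save(f,'s4.png')
q=s['ee_rot'];A=R.from_quat([q[1],q[2],q[3],q[0]]).as_matrix()
for x in (-.011,0,.011):
  print(x,[proj(w,p+A@[x,0,z],s)[1].round(0) for z in (.014,0,-.02,-.04,-.06)])
```

```text
[ 0.64788575 -0.17729819  0.11336559] [-3.7060e-01  4.7800e-01  1.4214e+00 -1.0000e-04  1.2438e+00 -4.0150e-01]
[ 0.64788575 -0.17729819  0.11336559] [271.1 154.4]
[ 0.64788575 -0.17729819  0.09936559] [271.  158.3]
[0.651, -0.174, 0.097] [269.5 158.9]
[0.651, -0.174, 0] [268.4 184.2]
[ 0.64788575 -0.17729819  0.16736559] [271.8 139. ]
-0.011 [np.float64(238.0), np.float64(248.0), np.float64(265.0), np.float64(286.0), np.float64(313.0)]
0 [np.float64(224.0), np.float64(233.0), np.float64(248.0), np.float64(268.0), np.float64(293.0)]
0.011 [np.float64(209.0), np.float64(217.0), np.float64(231.0), np.float64(248.0), np.float64(271.0)]
```

View pics/s4.png

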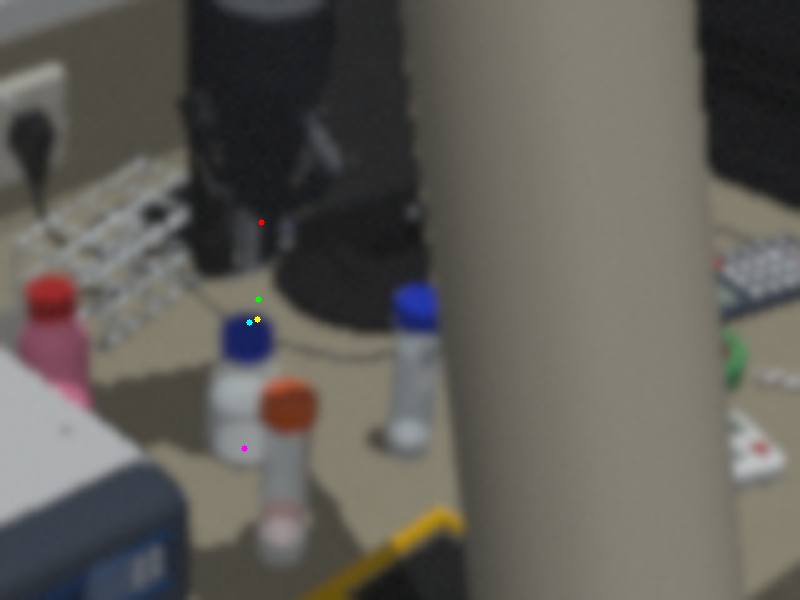

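The scene shows the tips about 36 mm higher than the text's tip offset gives: row 268 seen, 320 predicted. The wrist view agrees, so the first close passed over the cap. I'll open and go lower. That is clear whichever reading holds, and the width on closing will tell which is right.

Request:
step_arm --moves '[0.01,0.006,0,0,-1,0.01,0.006,0,0,-1,0.01,0.006,0,0,-1,0.01,0.006,0,0,-1,0.01,0.006,0,0,-1]'

```text
clock: 4.65
position: [0.6512, -0.1725, 0.1143]
ee_rot: [0.0, 0.696, 0.718, -0.0]
contact_force: [-0.2, -0.7, -0.3]
width: 0.0723
```

Request:
step_arm --moves '[0,0,0,0,-1,0,0,0.04,0,-1,0,0,0.08,0,-1,0,0,0.12,0,-1,0,0,0.13,0,-1]'

```text
clock: 5.15
position: [0.6495, -0.1718, 0.0469]
ee_rot: [-0.002, 0.696, 0.718, -0.001]
contact_force: [0.3, 0.8, -0.6]
width: 0.0854
```

Request:
step_arm --moves '[0,0,0,0,0,0,0,0,0,1,0,0,0,0,1,0,0,0,0,1,0,0,0,0,1]' --force 45

```text
clock: 5.65
position: [0.652, -0.1727, 0.0508]
ee_rot: [0.001, 0.696, 0.718, 0.0]
contact_force: [-0.7, -0.1, 5.4]
width: 0.0317
```

Request:
step_arm --moves '[0,0,0,0,1,0,0,0,0,1,0,0,0,0,1]'

```text
clock: 5.95
position: [0.652, -0.1728, 0.0508]
ee_rot: [0.001, 0.696, 0.718, 0.0]
contact_force: [-0.8, 0.6, 5.9]
width: 0.0318
```

Request:
step_arm --moves '[0,0,-0.02,0,1,0,0,-0.06,0,1,0,0,-0.12,0,1,0,0,-0.2,0,1,0,0,-0.3,0,1]'

```text
clock: 6.45
position: [0.6496, -0.1718, 0.1986]
ee_rot: [-0.002, 0.696, 0.718, -0.001]
contact_force: [1.6, -0.3, -1.7]
width: 0.0315
```

Run:
```python
from m import *
s=manip.get_state(); im=get_image('scene'); w=get_image('wrist'); p=s['position']; print(p, s['width'],s['contact_force'])
c=proj(im,p); x,y=int(c[0]),int(c[1]); 
f=cv2.resize(im['frame'][y-60:y+60,x-50:x+50],(500,600),interpolation=cv2.INTER_CUBIC)
for P,col in [(p,(0,255,0)),(p-[0,0,.05],(0,255,255)),([p[0],p[1],0],(255,0,255))]:
    q=(proj(im,P)-[x-50,y-60]+.5)*5; cv2.circle(f,tuple(int(a) for a in q),3,col,-1); print(P,q)
save(np.hstack([f,cv2.resize(w['frame'][150:380,150:265],(300,600))]),'s5.png')
```

```text
[ 0.64962772 -0.17176065  0.19861511] 0.031521384876471666 [ 1.59928736 -0.28225664 -1.67560598]
[ 0.64962772 -0.17176065  0.19861511] [254.52188807 302.54962923]
[ 0.64962772 -0.17176065  0.14861511] [251.5584459 376.6553177]
[np.float64(0.6496277180618462), np.float64(-0.17176064674255886), 0] [243.5833554  575.54277136]
```

View pics/s5.png

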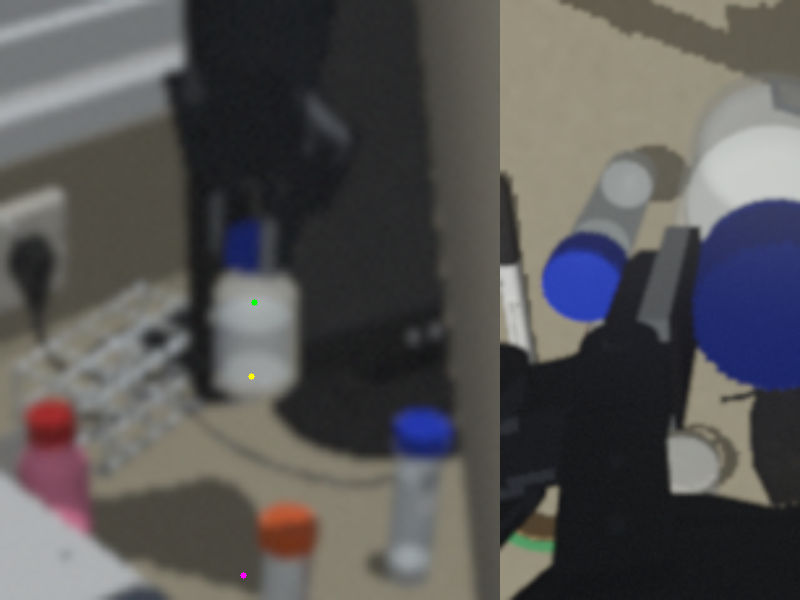

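Bottle held upright by its cap at 32 mm, with about 1.7 N of weight. So the tips sit about 25 mm above the stated TCP. TCP was at z = 0.051 with the foot on the bench, so I'll use that offset.

Request:
step_arm --moves '[0.1,-0.4,-0.07,-0.012,1,0.1,-0.4,-0.07,-0.012,1,0.1,-0.4,-0.07,-0.012,1,0.1,-0.4,-0.07,-0.012,1,0.1,-0.4,-0.07,-0.012,1]'

```text
clock: 7.05
position: [0.4439, -0.1265, 0.2347]
ee_rot: [-0.002, 0.683, 0.731, -0.001]
contact_force: [1.1, 1.3, -1.0]
width: 0.0316
```

Request:
step_arm --moves '[0.4,0,0,0,1,0.4,0,0,0,1,0.4,0,0,0,1,0.4,0,0,0,1,0.4,0,0,0,1]'

```text
clock: 7.55
position: [0.4348, 0.077, 0.234]
ee_rot: [-0.002, 0.68, 0.734, 0.001]
contact_force: [0.2, -1.1, -1.3]
width: 0.0323
```

Request:
step_arm --moves '[0.3,0,0,0,1,0.3,0,0,0,1,0.3,0,0,0,1,0.3,0,0,0,1,0.3,0,0,0,1]'

```text
clock: 8.05
position: [0.4257, 0.221, 0.2336]
ee_rot: [0.0, 0.681, 0.732, -0.001]
contact_force: [0.0, 0.3, -1.3]
width: 0.0316
```

```bash
python3 go.py .4434 .2466 .072 94
```

```text
pos [0.4257 0.221  0.2336] yaw 94.1 w 0.0316 F [ 0.   0.3 -1.3] q6 0.26 | shift [0.049 0.039 0.323] ('twist', np.float64(0.0006))
```

Request:
step_arm --moves '[0.049,0.039,0,0,1,0.049,0.039,0.1,0,1,0.049,0.039,0.18,0,1,0.049,0.039,0.2,0,1,0.049,0.039,0.2,0,1]'

```text
clock: 8.55
position: [0.443, 0.2444, 0.133]
ee_rot: [-0.001, 0.683, 0.73, -0.002]
contact_force: [0.6, -0.2, -1.0]
width: 0.0317
```

Run:
```python
from go import *
frac(.4434,.2466,.072,94)
s=manip.get_state();w=get_image('wrist');T=get_image('top');S=get_image('scene');k=1.5625
u,v=int(300/k),int(440/k);f=S['frame'][v-60:v+60,u-60:u+60]
save(np.hstack([w['frame'],cv2.resize(f,(288,384))]),'w6.png')
```

```text
pos [0.443  0.2444 0.133 ] yaw 93.81 w 0.0317 F [ 0.6 -0.2 -1. ] q6 0.3 | shift [0.004 0.002 0.122] ('twist', np.float64(-0.001))
```

View pics/w6.png

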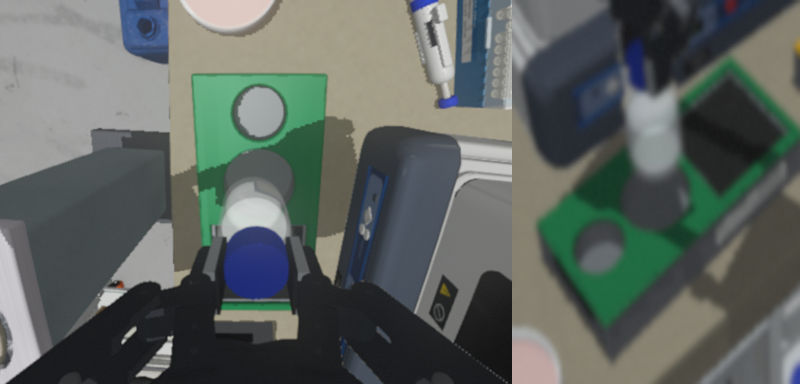

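Wrist view: the bottle (column 256) is in line with the wells (column 259), and the scene view shows it right over the 66 mm well. The imager is clear. Lowering.

Request:
step_arm --moves '[0.004,0.002,0.06,0,1,0.004,0.002,0.1,0,1,0.004,0.002,0.112,0,1,0.004,0.002,0.118,0,1,0.004,0.002,0.122,0,1]'

```text
clock: 9.2
position: [0.4458, 0.2489, 0.0746]
ee_rot: [0.001, 0.682, 0.731, 0.001]
contact_force: [0.1, -0.5, -0.3]
width: 0.0317
```

Request:
step_arm --moves '[0,0,0,0,1,0,0,0,0,1]'

```text
clock: 9.4
position: [0.4451, 0.2487, 0.0742]
ee_rot: [0.0, 0.682, 0.731, 0.001]
contact_force: [-0.0, 0.2, -1.3]
width: 0.032
```

Still hanging (−1.3 N). Lowering in small steps until the load comes off.

Request:
step_arm --moves '[-0.002,0,0.004,0,1,-0.002,0,0.007,0,1,-0.002,0,0.007,0,1]'

```text
clock: 9.7
position: [0.4443, 0.2473, 0.0696]
ee_rot: [-0.0, 0.682, 0.731, -0.0]
contact_force: [0.4, -0.6, -1.9]
width: 0.0317
```

Request:
step_arm --moves '[0,0,0.004,0,1,0,0,0.004,0,1]'

```text
clock: 9.9
position: [0.4447, 0.2477, 0.0688]
ee_rot: [0.0, 0.683, 0.731, 0.0]
contact_force: [-1.8, 0.5, 5.5]
width: 0.0317
```

On the floor (+5.5 N at z = 0.069, as expected). Release and rise.

Request:
step_arm --moves '[0,0,0,0,-0.4,0,0,0,0,-0.4,0,0,0,0,-0.4,0,0,-0.05,0,-0.4,0,0,-0.1,0,-0.4]'

```text
clock: 10.4
position: [0.4438, 0.2471, 0.1174]
ee_rot: [-0.001, 0.682, 0.731, -0.001]
contact_force: [-0.0, 0.8, 0.9]
width: 0.0599
```

Request:
step_arm --moves '[0,0,-0.1,0,-0.4,0,0,-0.2,0,-1,0,0,-0.22,0,-1,0,0,-0.22,0,-1,0,0,-0.22,0,-1]'

```text
clock: 10.9
position: [0.4436, 0.247, 0.2263]
ee_rot: [-0.001, 0.682, 0.731, -0.001]
contact_force: [-0.7, -0.3, -0.8]
width: 0.0853
```

Run:
```python
from go import *
frac(.459,-.122,.26,92)
s=manip.get_state();w=get_image('wrist')
b=blob(w['frame'],'blue',256,250,90); b and print('blue',b[0],b[1],onz(w,*b[0],.018+.09,s).round(4))
```

```text
pos [0.4436 0.247  0.2263] yaw 93.93 w 0.0853 F [-0.7 -0.3 -0.8] q6 0.3 | shift [-0.738 -0.02  -0.067] ('twist', np.float64(0.0107))
blue [256.14131898 180.79542396] [241 166  31  31 743] [0.4437 0.248  0.108 ]
```

Blue bottle stands in its well at (0.444, 0.248). Next the orange tube.

Request:
step_arm --moves '[-0.4,-0.02,-0.04,0,-1,-0.4,-0.02,-0.04,0,-1,-0.4,-0.02,-0.04,0,-1,-0.4,-0.02,-0.04,0,-1,-0.4,-0.02,-0.04,0,-1]'

```text
clock: 11.45
position: [0.4476, 0.0417, 0.2462]
ee_rot: [0.0, 0.685, 0.728, -0.002]
contact_force: [-0.2, 1.2, -0.5]
width: 0.0852
```

Request:
step_arm --moves '[-0.34,0.1,0,0,-1,-0.34,0.1,0,0,-1,-0.34,0.1,0,0,-1,-0.34,0.18,0,0,-1,-0.34,0.18,0,0,-1]'

```text
clock: 11.95
position: [0.5534, -0.1189, 0.2441]
ee_rot: [-0.001, 0.684, 0.73, -0.0]
contact_force: [-0.0, 0.6, -0.7]
width: 0.0853
```

Run:
```python
from go import *
frac(.560,-.1215,.26,94)
s=manip.get_state();w=get_image('wrist')
p=proj(w,[.56,-.1215,.11],s);b=blob(w['frame'],'orange',*p,60); b and print(p,b[0],b[1],onz(w,*b[0],.11,s).round(4))
```

```text
pos [ 0.5534 -0.1189  0.2441] yaw 93.76 w 0.0853 F [-0.   0.6 -0.7] q6 -0.4 | shift [-0.006  0.013 -0.032] ('twist', np.float64(-0.0013))
```

Request:
step_arm --moves '[-0.005,0.015,0.1,0,-1,-0.005,0.015,0.2,0,-1,-0.005,0.015,0.3,0,-1,-0.005,0.015,0.4,0,-1,-0.005,0.015,0.43,0,-1]' --force 35

```text
clock: 12.5
position: [0.551, -0.1145, 0.0266]
ee_rot: [-0.006, 0.682, 0.731, -0.003]
contact_force: [-1.1, 0.9, 0.1]
width: 0.0858
```

Request:
step_arm --moves '[0,0,0,0,-1,0,0,0,0,1,0,0,0,0,1,0,0,0,0,1,0,0,0,0,1]'

```text
clock: 13.0
position: [0.5582, -0.1184, 0.0342]
ee_rot: [0.001, 0.682, 0.731, 0.001]
contact_force: [-0.2, -0.6, 0.1]
width: 0.0282
```

Request:
step_arm --moves '[0,0,0,0,1,0,0,0,0,1,0,0,0,0,1]'

```text
clock: 13.3
position: [0.5582, -0.1185, 0.0342]
ee_rot: [0.001, 0.683, 0.731, 0.001]
contact_force: [-0.2, 1.1, 6.1]
width: 0.0273
```

Request:
step_arm --moves '[0,0,-0.05,0,1,0,0,-0.12,0,1,0,0,-0.22,0,1,0,0,-0.32,0,1,0,-0.08,-0.36,0,1]'

```text
clock: 13.8
position: [0.5238, -0.1226, 0.2181]
ee_rot: [0.006, 0.682, 0.731, 0.003]
contact_force: [-1.0, -0.0, -0.0]
width: 0.0274
```

Request:
step_arm --moves '[0.05,-0.1,0,0,1,0.1,-0.15,0,0,1,0.2,-0.15,0,0,1,0.3,-0.15,0,0,1,0.4,-0.15,0,0,1]'

```text
clock: 14.3
position: [0.4282, 0.0747, 0.2133]
ee_rot: [0.001, 0.683, 0.73, 0.001]
contact_force: [1.0, 1.0, -0.6]
width: 0.0273
```

Request:
step_arm --moves '[0.1,0,0,0,1,0.2,0,0,0,1,0.3,0,0,0,1,0.4,0,0,0,1,0.42,0,0,0,1]'

```text
clock: 14.8
position: [0.4137, 0.2877, 0.2127]
ee_rot: [-0.001, 0.681, 0.733, 0.001]
contact_force: [0.2, -1.4, -0.5]
width: 0.0275
```

```bash
python3 go.py .439 .3095 .0545 94
```

```text
pos [0.4137 0.2877 0.2127] yaw 94.21 w 0.0275 F [ 0.2 -1.4 -0.5] q6 0.39 | shift [0.039 0.054 0.317] ('twist', np.float64(0.0012))
```

Request:
step_arm --moves '[0.043,0.054,0,0,1,0.043,0.054,0.08,0,1,0.043,0.054,0.16,0,1,0.043,0.054,0.2,0,1,0.043,0.054,0.2,0,1]'

```text
clock: 15.3
position: [0.4375, 0.304, 0.1096]
ee_rot: [-0.001, 0.683, 0.731, -0.004]
contact_force: [-0.5, -0.8, -0.2]
width: 0.0278
```

Run:
```python
from go import *
frac(.439,.312,.0545,94)
s=manip.get_state();w=get_image('wrist');S=get_image('scene');k=1.5625
u,v=int(285/k),int(430/k);f=S['frame'][v-60:v+60,u-60:u+60]
save(np.hstack([w['frame'],cv2.resize(f,(288,384))]),'w7.png')
```

```text
pos [0.4375 0.304  0.1096] yaw 93.9 w 0.0278 F [-0.5 -0.8 -0.2] q6 0.41 | shift [0.016 0.005 0.11 ] ('twist', np.float64(-0.0005))
```

View pics/w7.png

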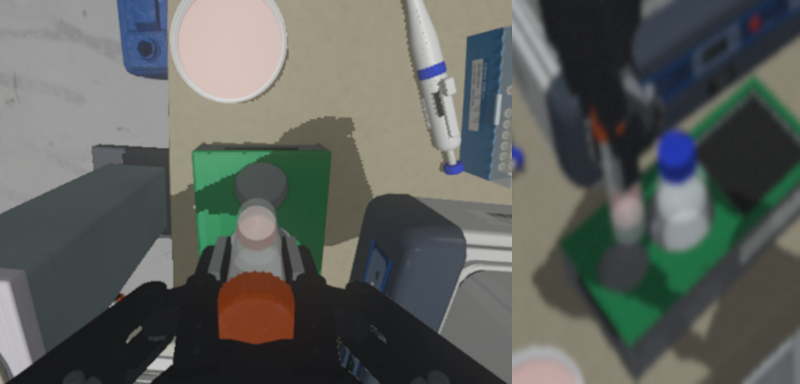

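Wrist view: the tube foot (257,222) is in line with the well (262,187), slightly short of it in y, and the blue bottle stands upright beside it. I'll settle, then check by numbers.

Request:
step_arm --moves '[0.006,0.005,0,0,1,0.006,0.005,0,0,1,0.006,0.005,0,0,1]'

```text
clock: 15.7
position: [0.4431, 0.3098, 0.114]
ee_rot: [0.0, 0.682, 0.731, 0.001]
contact_force: [0.7, 1.1, -0.8]
width: 0.0277
```

Run:
```python
from go import *
frac(.439,.312,.0545,94)
s=manip.get_state();w=get_image('wrist'); f=w['frame'].copy(); p=s['position']; z=p[2]-.0342
# well rim (deck z .048) and predicted foot circle
for P,r,c in [((.439,.3095,.048),.023,(0,255,255)),((p[0],p[1]-.0025,z),.014,(255,0,255))]:
    for a in np.linspace(0,6.28,40): cv2.circle(f,tuple(int(x+.5) for x in proj(w,[P[0]+r*np.cos(a),P[1]+r*np.sin(a),P[2]],s)),0,c,-1)
save(cv2.resize(f[130:330,160:360],(600,600),interpolation=cv2.INTER_CUBIC),'w8.png')
```

```text
pos [0.4431 0.3098 0.114 ] yaw 93.94 w 0.0277 F [ 0.7  1.1 -0.8] q6 0.41 | shift [ 0.005 -0.008  0.119] ('twist', np.float64(-0.0004))
```

View pics/w8.png

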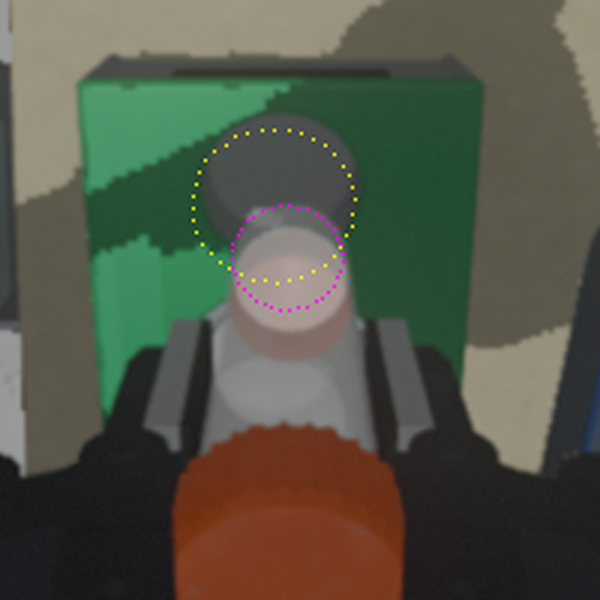

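The overlay shows the well rim at (280,187), a few mm farther in +y than predicted at (275,206). I split the difference with the fixed camera, shifting +y by about 5 mm and x by −2 mm, and lower.

Request:
step_arm --moves '[0.01,-0.003,0,0,1,0.01,-0.003,0.04,0,1,0.01,-0.003,0.08,0,1,0.01,-0.003,0.105,0,1,0.01,-0.003,0.113,0,1]'

```text
clock: 16.25
position: [0.4393, 0.314, 0.0549]
ee_rot: [-0.0, 0.682, 0.731, -0.001]
contact_force: [-0.0, 0.3, -0.8]
width: 0.0278
```

Request:
step_arm --moves '[0,0,0.002,0,1,0,0,0.004,0,1,0,0,0.004,0,1]'

```text
clock: 16.55
position: [0.4409, 0.3146, 0.0549]
ee_rot: [0.0, 0.682, 0.731, 0.001]
contact_force: [-0.1, 0.2, -0.3]
width: 0.0275
```

Request:
step_arm --moves '[0,0,0.004,0,1,0,0,0.004,0,1]'

```text
clock: 16.75
position: [0.4405, 0.3143, 0.0524]
ee_rot: [0.0, 0.682, 0.731, 0.0]
contact_force: [0.4, 0.6, 0.4]
width: 0.0277
```

Request:
step_arm --moves '[0,0,0.003,0,1,0,0,0.003,0,1]'

```text
clock: 16.95
position: [0.4407, 0.3145, 0.0522]
ee_rot: [0.0, 0.682, 0.731, 0.001]
contact_force: [-1.2, -1.5, 8.3]
width: 0.0276
```

Request:
step_arm --moves '[0,0,0,0,0,0,0,0,0,0,0,0,0,0,0,0,0,-0.06,0,-0.2,0,0,-0.14,0,-0.4]'

```text
clock: 17.45
position: [0.4386, 0.3133, 0.1192]
ee_rot: [-0.001, 0.682, 0.731, -0.003]
contact_force: [1.1, 0.2, 0.3]
width: 0.0594
```

Request:
step_arm --moves '[0,0,-0.1,0,-0.4,0,0,-0.2,0,-1,0,0,-0.25,0,-1,-0.1,0,-0.25,0,-1,-0.2,0,-0.25,0,-1]'

```text
clock: 17.95
position: [0.4478, 0.2145, 0.2467]
ee_rot: [0.001, 0.681, 0.732, 0.001]
contact_force: [1.9, -0.2, -0.2]
width: 0.0855
```

Run:
```python
from go import *
frac(.4235,-.289,.2,107)
s=manip.get_state();S=get_image('scene');T=get_image('top')
a=blob(T['frame'],'orange',*proj(T,[.44,.31,.128]),14);b=blob(S['frame'],'orange',*proj(S,[.44,.31,.128]),14)
print(a and a[1],b and b[1]); 
if a and b: print(near(T,a[0],S,b[0]))
```

```text
pos [0.4478 0.2145 0.2467] yaw 94.14 w 0.0855 F [ 1.9 -0.2 -0.2] q6 0.23 | shift [-1.001 -0.121  0.093] ('twist', np.float64(-0.0714))
None [155 264  17  15 190]
```

Request:
step_arm --moves '[-0.1,0,0,0,-1,-0.2,0,0,0,-1,-0.3,0,0,0,-1,-0.4,0,0,0,-1,-0.5,0,0,0,-1]'

```text
clock: 18.55
position: [0.4645, -0.0361, 0.2457]
ee_rot: [-0.0, 0.682, 0.731, 0.0]
contact_force: [1.4, 0.4, 0.7]
width: 0.0853
```

Request:
step_arm --moves '[-0.1,0,0,-0.0714,-1,-0.2,0,0,-0.0714,-1,-0.3,-0.05,0,-0.0714,-1,-0.4,-0.1,0.05,-0.0714,-1,-0.48,-0.12,0.093,-0.0714,-1]'

```text
clock: 19.05
position: [0.4249, -0.2643, 0.2072]
ee_rot: [0.001, 0.596, 0.803, 0.0]
contact_force: [0.3, -0.0, 0.2]
width: 0.0856
```

Run:
```python
from go import *
frac(.4235,-.289,-.016,107)
s=manip.get_state();w=get_image('wrist')
p=proj(w,[.4235,-.289,.014],s);b=blob(w['frame'],'violet',*p,80)
rc=cv2.minAreaRect(b[2]);W=np.array([onz(w,*q,.014,s)[:2] for q in cv2.boxPoints(rc)])
print(p,b[1],onz(w,*rc[0],.014,s),np.linalg.norm(W[1]-W[0]),np.linalg.norm(W[2]-W[1]),np.degrees(np.arctan2(*(W[1]-W[0])[::-1])))
```

```text
pos [ 0.4249 -0.2643  0.2072] yaw 106.77 w 0.0856 F [ 0.3 -0.   0.2] q6 -0.99 | shift [-0.046 -0.018  0.447] ('twist', np.float64(-0.0013))
[248.57240414 182.86233976] [ 232  154   35   54 1801] [ 0.42313677 -0.2857951   0.014     ] 0.0426476907055471 0.07113312877334481 16.713242859543644
```

Request:
step_arm --moves '[-0.044,-0.018,0.1,-0.001,-0.45,-0.044,-0.018,0.2,-0.001,-0.45,-0.044,-0.018,0.3,-0.001,-0.45,-0.044,-0.018,0.38,-0.001,-0.45,-0.044,-0.018,0.4,-0.001,-0.45]'

```text
clock: 19.6
position: [0.4197, -0.2829, 0.0025]
ee_rot: [-0.005, 0.595, 0.804, 0.001]
contact_force: [0.0, 0.1, 0.1]
width: 0.0619
```

Request:
step_arm --moves '[0,0,0,0,-0.45,0,0,0.02,0,-0.45,0,0,0.03,0,-0.45,0,0,0.036,0,-0.45,0,0,0.04,0,-0.45]' --force 40

```text
clock: 20.1
position: [0.4233, -0.2866, -0.0122]
ee_rot: [0.001, 0.595, 0.804, -0.0]
contact_force: [0.5, 0.3, 0.2]
width: 0.0614
```

Run:
```python
from go import *
frac(.4233,-.2875,-.016,107)
w=get_image('wrist');S=get_image('scene'); s=manip.get_state()
c=proj(S,[.4235,-.289,.02]).astype(int);print(c)
f=S['frame'][c[1]-30:c[1]+30,c[0]-30:c[0]+30]
save(np.hstack([cv2.resize(w['frame'][184:384,156:356],(500,500),interpolation=cv2.INTER_CUBIC),cv2.resize(f,(300,300)).repeat(1,0).copy() if 0 else cv2.copyMakeBorder(cv2.resize(f,(300,300)),0,200,0,0,cv2.BORDER_CONSTANT)]),'w9.png')
```

```text
pos [ 0.4233 -0.2866 -0.0122] yaw 106.96 w 0.0614 F [0.5 0.3 0.2] q6 -1.03 | shift [-0.002 -0.     0.008] ('twist', np.float64(-0.0002))
[347 198]
```

View pics/w9.png

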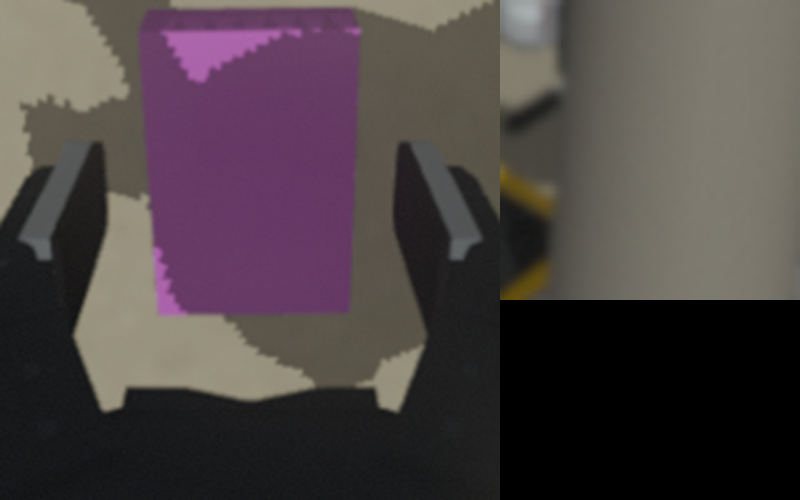

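The pad is centred and square between the fingers. By the scale ratio, the tips are still about 8 mm above its top. Descending further, watching the force.

Request:
step_arm --moves '[0,0,0.01,0,-0.35,0,0,0.016,0,-0.35,0,0,0.022,0,-0.35,0,0,0.026,0,-0.35,0,0,0.026,0,-0.35]'

```text
clock: 20.7
position: [0.4225, -0.2861, -0.0264]
ee_rot: [-0.0, 0.595, 0.804, 0.0]
contact_force: [0.2, -0.1, 0.8]
width: 0.0575
```

Request:
step_arm --moves '[0,0,0,0,1,0,0,0,0,1,0,0,0,0,1,0,0,0,0,1,0,0,0,0,1]'

```text
clock: 21.2
position: [0.4229, -0.2864, -0.0258]
ee_rot: [0.0, 0.595, 0.804, -0.0]
contact_force: [0.4, -0.3, 1.9]
width: 0.045
```

Request:
step_arm --moves '[0,0,-0.06,0,1,0,0,-0.14,0,1,0,0,-0.22,0,1,0.05,0,-0.28,0.0722,1,0.1,0,-0.3,0.0722,1]'

```text
clock: 21.7
position: [0.4097, -0.2396, 0.1272]
ee_rot: [0.003, 0.684, 0.729, 0.0]
contact_force: [0.8, -1.1, 0.3]
width: 0.045
```

```bash
python3 go.py .4494 .1609 .13 94
```

```text
pos [ 0.4097 -0.2396  0.1272] yaw 93.66 w 0.045 F [ 0.8 -1.1  0.3] q6 -0.74 | shift [ 0.794  0.13  -0.008] ('twist', np.float64(-0.0019))
```

Request:
step_arm --moves '[0.1,0.03,0,0,1,0.2,0.07,0,0,1,0.3,0.07,0,0,1,0.4,0.07,0,0,1,0.44,0.07,0,0,1]'

```text
clock: 22.2
position: [0.4262, -0.0131, 0.1237]
ee_rot: [-0.001, 0.681, 0.732, 0.0]
contact_force: [-0.5, -0.2, -0.2]
width: 0.0446
```

Request:
step_arm --moves '[0.1,0.02,0,0,1,0.2,0.06,0,0,1,0.3,0.06,0,0,1,0.354,0.06,0,0,1,0.354,0.06,0,0,1]'

```text
clock: 22.7
position: [0.4447, 0.1657, 0.1237]
ee_rot: [-0.001, 0.68, 0.733, 0.0]
contact_force: [0.3, -0.3, -0.1]
width: 0.0448
```

```bash
python3 go.py .4494 .1625 .03 94
```

```text
pos [0.4447 0.1657 0.1237] yaw 94.25 w 0.0448 F [ 0.3 -0.3 -0.1] q6 0.13 | shift [-0.007  0.009  0.187] ('twist', np.float64(0.0014))
```

Request:
step_arm --moves '[-0.007,0.009,0.06,0,1,-0.007,0.009,0.12,0,1,-0.007,0.009,0.17,0,1,-0.007,0.009,0.187,0,1,-0.007,0.009,0.187,0,1]'

```text
clock: 23.2
position: [0.4492, 0.158, 0.0295]
ee_rot: [-0.001, 0.682, 0.731, -0.001]
contact_force: [-1.2, -0.1, -0.5]
width: 0.0446
```

Request:
step_arm --moves '[0,0,0.008,0,1,0,0,0.014,0,1,0,0,0.018,0,1,0,0,0.022,0,1,0,0,0.022,0,1]'

```text
clock: 23.7
position: [0.4502, 0.159, 0.0196]
ee_rot: [0.0, 0.682, 0.731, 0.0]
contact_force: [0.1, -0.6, -0.3]
width: 0.0451
```

Request:
step_arm --moves '[0,0,0.004,0,1,0,0,0.004,0,1]'

```text
clock: 23.9
position: [0.4501, 0.1589, 0.0174]
ee_rot: [-0.0, 0.682, 0.731, -0.0]
contact_force: [-0.2, -0.2, -1.0]
width: 0.0449
```

Request:
step_arm --moves '[0.003,0,0.004,0,1,0.003,0,0.004,0,1]'

```text
clock: 24.1
position: [0.4504, 0.16, 0.0162]
ee_rot: [0.001, 0.682, 0.731, -0.0]
contact_force: [-1.2, -2.9, 6.7]
width: 0.0449
```

Request:
step_arm --moves '[0,0,0,0,-0.25,0,0,0,0,-0.25,0,0,0,0,-0.25,0,0,-0.03,0,-0.25,0,0,-0.08,0,-0.25]'

```text
clock: 24.6
position: [0.4484, 0.1601, 0.0544]
ee_rot: [-0.001, 0.682, 0.731, -0.002]
contact_force: [-0.1, -0.3, -0.1]
width: 0.0534
```

Request:
step_arm --moves '[0,0,-0.08,0,-0.25,0,0,-0.16,0,-0.25,0,0,-0.24,0,-1,0,0,-0.32,0,-1,0,0,-0.34,0,-1]'

```text
clock: 25.1
position: [0.4527, 0.1611, 0.2301]
ee_rot: [0.003, 0.682, 0.731, 0.004]
contact_force: [0.3, -0.2, 0.4]
width: 0.0848
```

Run:
```python
from go import *
frac(.5755,-.355,.2,94)
s=manip.get_state();w=get_image('wrist');S=get_image('scene');f=S['frame'][215:330,130:270]
save(np.hstack([w['frame'],cv2.copyMakeBorder(cv2.resize(f,(288,237)),0,147,0,0,cv2.BORDER_CONSTANT)]),'w10.png')
p=proj(w,[.4494,.161,.056],s);b=blob(w['frame'],'violet',*p,80)
rc=cv2.minAreaRect(b[2]);print(p,b[1],onz(w,*rc[0],.056,s))
```

```text
pos [0.4527 0.1611 0.2301] yaw 93.97 w 0.0848 F [ 0.3 -0.2  0.4] q6 0.13 | shift [-1.047  0.173  0.06 ] ('twist', np.float64(-0.0001))
[251.64750053 169.11222402] [ 233  141   40   58 2148] [0.4504577 0.1605899 0.056    ]
```

View pics/w10.png

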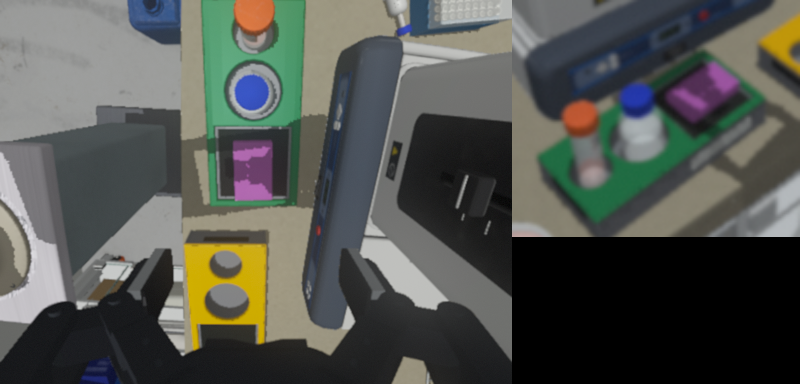

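Green kit: bottle (252,92), tube (253,35) and pad (252,170) are all in place, and the scene view agrees. Now the red bottle.

Request:
step_arm --moves '[-0.1,0,0,0,-1,-0.2,0,0,0,-1,-0.3,0,0,0,-1,-0.4,0,0,0,-1,-0.48,0,0,0,-1]'

```text
clock: 25.7
position: [0.4653, -0.0811, 0.2231]
ee_rot: [-0.002, 0.683, 0.731, -0.001]
contact_force: [1.0, 0.1, -0.2]
width: 0.0851
```

Request:
step_arm --moves '[-0.1,0,0,0,-1,-0.2,0.05,0,0,-1,-0.3,0.1,0,0,-1,-0.4,0.15,0,0,-1,-0.48,0.16,0,0,-1]'

```text
clock: 26.2
position: [0.5616, -0.3067, 0.2223]
ee_rot: [-0.002, 0.682, 0.731, 0.0]
contact_force: [0.5, 0.6, 0.1]
width: 0.0851
```

Run:
```python
from go import *
frac(.5755,-.355,.048,94)
s=manip.get_state();w=get_image('wrist')
p=proj(w,[.5755,-.355,.09],s);b=blob(w['frame'],'red',*p,50);print(p)
if b: print(b[0],b[1],onz(w,*b[0],.093,s).round(4))
save(w['frame'],'w11.png')
```

```text
pos [ 0.5616 -0.3067  0.2223] yaw 94.0 w 0.0851 F [0.5 0.6 0.1] q6 -0.68 | shift [-0.1    0.022  0.348] ('twist', np.float64(0.0))
[265.3300463  220.95882276]
[263.55813953 222.23514212] [253 209  25  25 387] [ 0.5735 -0.3554  0.093 ]
```

Request:
step_arm --moves '[-0.1,0.021,0,0,-1,-0.1,0.021,0,0,-1,-0.1,0.021,0.1,0,-1,-0.1,0.021,0.2,0,-1,-0.1,0.021,0.28,0,-1]'

```text
clock: 26.75
position: [0.5726, -0.3529, 0.0807]
ee_rot: [-0.003, 0.682, 0.731, -0.0]
contact_force: [0.2, -0.3, -0.4]
width: 0.0852
```

Request:
step_arm --moves '[0,0,0.04,0,-1,0,0,0.06,0,-1,0,0,0.068,0,-1,0,0,0.068,0,-1]' --force 45

```text
clock: 27.15
position: [0.575, -0.3549, 0.0515]
ee_rot: [-0.0, 0.682, 0.731, -0.0]
contact_force: [1.7, -0.1, -0.4]
width: 0.0851
```

Request:
step_arm --moves '[0,0,0,0,1,0,0,0,0,1,0,0,0,0,1,0,0,0,0,1,0,0,0,0,1]'

```text
clock: 27.65
position: [0.5755, -0.3554, 0.0528]
ee_rot: [0.001, 0.682, 0.731, 0.0]
contact_force: [-0.8, 0.0, 4.9]
width: 0.0318
```

Request:
step_arm --moves '[0,0,0,0,1,0,0,0,0,1]'

```text
clock: 27.85
position: [0.5756, -0.3555, 0.0527]
ee_rot: [0.001, 0.682, 0.731, 0.0]
contact_force: [-0.1, 0.9, 5.7]
width: 0.0321
```

Request:
step_arm --moves '[0,0,-0.03,0,1,0,0,-0.1,0,1,0,0,-0.2,0,1,0,-0.05,-0.27,0,1,0,-0.15,-0.3,0,1]'

```text
clock: 28.35
position: [0.5056, -0.3616, 0.2043]
ee_rot: [0.004, 0.681, 0.732, 0.0]
contact_force: [-0.0, -0.8, -0.8]
width: 0.0319
```

Request:
step_arm --moves '[0.05,-0.1,0,0,1,0.12,-0.13,0,0,1,0.2,-0.13,0,0,1,0.3,-0.13,0,0,1,0.38,-0.13,0,0,1]'

```text
clock: 28.85
position: [0.4228, -0.1726, 0.2004]
ee_rot: [-0.001, 0.683, 0.731, 0.0]
contact_force: [0.8, 0.6, -0.7]
width: 0.0319
```

```bash
python3 go.py .424 -.0437 .1 94
```

```text
pos [ 0.4228 -0.1726  0.2004] yaw 93.91 w 0.0319 F [ 0.8  0.6 -0.7] q6 -0.61 | shift [0.257 0.02  0.201] ('twist', np.float64(-0.0005))
```

Request:
step_arm --moves '[0.1,0.02,0,0,1,0.2,0.02,0,0,1,0.257,0.02,0.05,0,1,0.257,0.02,0.14,0,1,0.257,0.02,0.14,0,1]'

```text
clock: 29.35
position: [0.4197, -0.0437, 0.1264]
ee_rot: [-0.005, 0.681, 0.732, -0.003]
contact_force: [0.0, -0.1, -1.0]
width: 0.0318
```

Request:
step_arm --moves '[0,0,0,0,1,0,0,0,0,1]'

```text
clock: 29.55
position: [0.4271, -0.0472, 0.1325]
ee_rot: [0.002, 0.683, 0.731, 0.001]
contact_force: [0.4, -0.4, -1.1]
width: 0.0318
```

Run:
```python
from go import *
frac(.424,-.0437,.0727,94)
s=manip.get_state();w=get_image('wrist');S=get_image('scene');c=proj(S,[.424,-.04,.06]).astype(int);f=S['frame'][c[1]-50:c[1]+50,c[0]-50:c[0]+50]
save(np.hstack([w['frame'],cv2.copyMakeBorder(cv2.resize(f,(288,288)),0,96,0,0,cv2.BORDER_CONSTANT)]),'w12.png')
```

```text
pos [ 0.4271 -0.0472  0.1325] yaw 93.91 w 0.0318 F [ 0.4 -0.4 -1.1] q6 -0.34 | shift [ 0.007 -0.006  0.12 ] ('twist', np.float64(-0.0005))
```

View pics/w12.png

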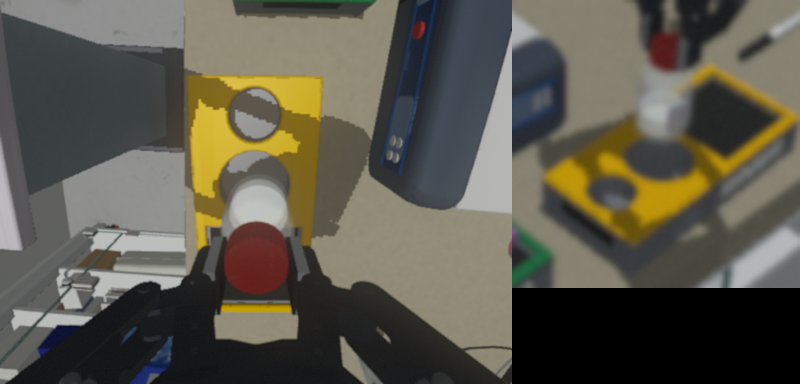

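The bottle (257) lines up with the well (254,183), the same picture as for the green carrier. Lowering.

Request:
step_arm --moves '[0.008,-0.006,0,0,1,0.008,-0.006,0.06,0,1,0.008,-0.006,0.1,0,1,0.008,-0.006,0.116,0,1,0.008,-0.006,0.12,0,1]'

```text
clock: 30.15
position: [0.4216, -0.0423, 0.0707]
ee_rot: [-0.001, 0.682, 0.731, -0.0]
contact_force: [-1.8, 0.8, 4.2]
width: 0.0319
```

Request:
step_arm --moves '[0,0,0.003,0,1,0,0,0.003,0,1,0,0,0.003,0,1]'

```text
clock: 30.45
position: [0.4222, -0.0425, 0.0706]
ee_rot: [0.0, 0.682, 0.731, 0.0]
contact_force: [-2.6, 0.1, 7.5]
width: 0.0316
```

Request:
step_arm --moves '[0,0,0.003,0,1,0,0,0.003,0,1]'

```text
clock: 30.65
position: [0.4225, -0.0426, 0.0706]
ee_rot: [0.001, 0.682, 0.731, 0.0]
contact_force: [-6.3, 0.6, 19.5]
width: 0.0319
```

On the floor at z = 0.0706, as expected. Release and move to the timer.

Request:
step_arm --moves '[0,0,-0.004,0,1,0,0,-0.004,0,-0.4,0,0,-0.004,0,-0.4,0,0,-0.004,0,-0.4,0,0,-0.05,0,-0.4]'

```text
clock: 31.15
position: [0.4197, -0.0418, 0.0909]
ee_rot: [-0.003, 0.682, 0.731, -0.002]
contact_force: [0.8, 0.5, 0.1]
width: 0.0601
```

Request:
step_arm --moves '[0,0,-0.08,0,-0.4,0,0,-0.16,0,-1,0,0,-0.24,0,-1,-0.1,0,-0.24,0,-1,-0.2,0,-0.24,0,-1]'

```text
clock: 31.65
position: [0.4304, -0.1426, 0.2147]
ee_rot: [0.002, 0.681, 0.733, 0.001]
contact_force: [1.5, 0.3, -1.2]
width: 0.0852
```

Run:
```python
from go import *
frac(.4395,-.402,.2,69)
s=manip.get_state()
S=get_image('scene'); b=blob(S['frame'],'red',*proj(S,[.4235,-.044,.108]),14); b and print('red',b[0],b[1][4],onz(S,*b[0],.108))
```

```text
pos [ 0.4304 -0.1426  0.2147] yaw 94.21 w 0.0852 F [ 1.5  0.3 -1.2] q6 -0.55 | shift [-0.519 -0.02   0.03 ] ('twist', np.float64(0.1401))
red [290.63809524 211.78095238] 105 [ 0.42221573 -0.03684134  0.108     ]
```

Request:
step_arm --moves '[-0.1,0,0,0.14,-1,-0.2,0,0,0.14,-1,-0.3,-0.01,0,0.14,-1,-0.4,-0.02,0,0.14,-1,-0.46,-0.02,0,0.14,-1]'

```text
clock: 32.2
position: [0.4343, -0.376, 0.2121]
ee_rot: [0.0, 0.826, 0.564, -0.001]
contact_force: [0.2, 0.6, -0.3]
width: 0.0855
```

Request:
step_arm --moves '[0,0,0,0,-1]'

```text
clock: 32.3
position: [0.4349, -0.3768, 0.2116]
ee_rot: [0.0, 0.826, 0.563, -0.001]
contact_force: [-0.3, 1.1, -0.5]
width: 0.0852
```

Run:
```python
from go import *
frac(.4395,-.402,-.0,69)
s=manip.get_state();w=get_image('wrist')
p=proj(w,[.4395,-.402,.016],s);print(p)
hsv=cv2.cvtColor(w['frame'],cv2.COLOR_BGR2HSV); m=((hsv[...,1]<35)&(hsv[...,2]>70)).astype(np.uint8)
M=np.zeros_like(m);u,v=p.astype(int);M[max(v-60,0):v+60,u-60:u+60]=m[max(v-60,0):v+60,u-60:u+60]
M=cv2.morphologyEx(M,cv2.MORPH_CLOSE,np.ones((5,5)))
n,l,st,c=cv2.connectedComponentsWithStats(M);i=l[v,u] or 1+np.argmax(st[1:,4]);cn=cv2.findContours((l==i).astype(np.uint8),0,1)[0][0]
rc=cv2.minAreaRect(cn);B=cv2.boxPoints(rc);W=np.array([onz(w,*q,.016,s)[:2] for q in B])
print(st[i],onz(w,*rc[0],.016,s).round(4),np.linalg.norm(W[1]-W[0]),np.linalg.norm(W[2]-W[1]),np.degrees(np.arctan2(*(W[1]-W[0])[::-1])))
f=w['frame'].copy();cv2.polylines(f,[B.astype(int)],True,(0,255,255),1);save(f,'w13.png')
```

```text
pos [ 0.4349 -0.3768  0.2116] yaw 68.52 w 0.0852 F [-0.3  1.1 -0.5] q6 -0.46 | shift [-0.043  0.027  0.423] ('twist', np.float64(-0.0027))
[266.57030322 181.2332558 ]
[ 243  154   50   49 2220] [ 0.4422 -0.3984  0.016 ] 0.06188779913561719 0.06454730478475706 -21.458388967837585
```

View pics/w13.png

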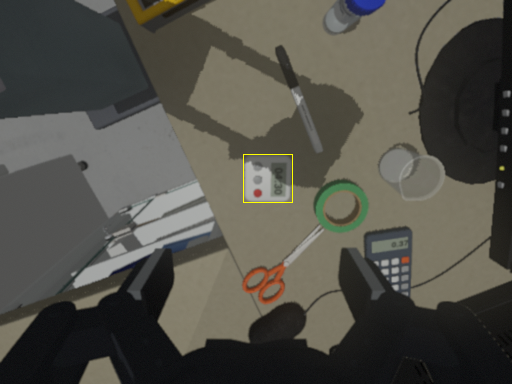

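The timer fits the box at (267,179), 62 × 64 mm, and is square to the tool. The tape ring at (340,205) stays just clear with the jaws at about 74 mm. Descending.

Request:
step_arm --moves '[-0.039,0.028,0.1,0,-0.75,-0.039,0.028,0.2,0,-0.75,-0.039,0.028,0.3,0,-0.75,-0.039,0.028,0.38,0,-0.75,-0.039,0.028,0.42,0,-0.75]'

```text
clock: 32.85
position: [0.4386, -0.3911, -0.0014]
ee_rot: [-0.004, 0.825, 0.565, -0.0]
contact_force: [0.5, 0.4, 0.7]
width: 0.0746
```

Request:
step_arm --moves '[0,0,0,0,-0.75,0,0,0.015,0,-0.75,0,0,0.03,0,-0.75,0,0,0.04,0,-0.75,0,0,0.04,0,-0.75]' --force 40

```text
clock: 33.35
position: [0.4409, -0.3954, -0.0169]
ee_rot: [0.0, 0.825, 0.565, 0.0]
contact_force: [-0.1, 0.7, -0.9]
width: 0.0745
```

Run:
```python
from go import *
frac(.441,-.400,-.02,68.5)
w=get_image('wrist')
save(cv2.resize(w['frame'][184:384,136:376],(720,600),interpolation=cv2.INTER_CUBIC),'w14.png')
```

```text
pos [ 0.4409 -0.3954 -0.0169] yaw 68.77 w 0.0745 F [-0.1  0.7 -0.9] q6 -0.48 | shift [-0.008  0.003  0.006] ('twist', np.float64(0.0015))
```

View pics/w14.png

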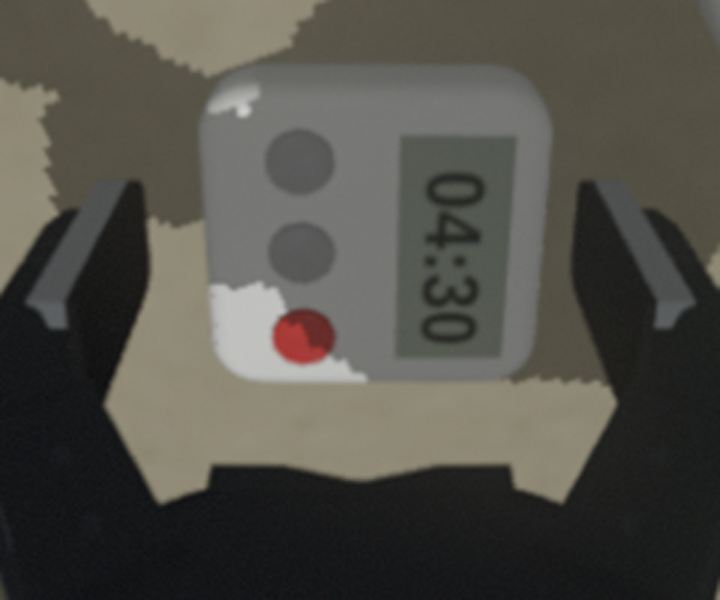

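The timer is centred. By scale, the tips are about 6 mm above its top, so I go 10 mm lower to take about 8 mm of its side.

Request:
step_arm --moves '[-0.006,0.002,0.008,0,-0.75,-0.006,0.002,0.015,0,-0.75,-0.006,0.002,0.019,0,-0.7,-0.006,0.002,0.019,0,-0.7,-0.006,0.002,0.019,0,1]'

```text
clock: 33.9
position: [0.4409, -0.3988, -0.0264]
ee_rot: [0.0, 0.825, 0.565, 0.0]
contact_force: [-2.7, 4.0, 27.2]
width: 0.0602
```

Request:
step_arm --moves '[0,0,0,0,1,0,0,0,0,1,0,0,0,0,1,0,0,0,0,1,0,0,0,0,1]'

```text
clock: 34.4
position: [0.441, -0.399, -0.0262]
ee_rot: [0.0, 0.825, 0.565, 0.0]
contact_force: [0.1, 0.6, 5.8]
width: 0.06
```

Request:
step_arm --moves '[0,0,-0.05,0,1,0,0,-0.12,0,1,0,0,-0.2,0,1,0,0,-0.28,-0.07,1,0,0,-0.3,-0.138,1]'

```text
clock: 34.9
position: [0.4425, -0.4006, 0.1278]
ee_rot: [0.004, 0.729, 0.684, -0.0]
contact_force: [0.4, 0.3, -0.6]
width: 0.0599
```

Request:
step_arm --moves '[0,0,0,-0.05,1,0,0,0,-0.05,1]'

```text
clock: 35.1
position: [0.4404, -0.3984, 0.1234]
ee_rot: [-0.0, 0.676, 0.737, -0.0]
contact_force: [-0.2, -0.2, -1.5]
width: 0.0599
```

```bash
python3 go.py .4294 -.1295 .12 93.6
```

```text
pos [ 0.4404 -0.3984  0.1234] yaw 94.96 w 0.0599 F [-0.2 -0.2 -1.5] q6 -0.94 | shift [0.538 0.024 0.007] ('twist', np.float64(0.0076))
```

Request:
step_arm --moves '[0.1,0.02,0,0.0076,1,0.2,0.024,0,0.0076,1,0.3,0.024,0,0.0076,1,0.4,0.024,0,0.0076,1,0.48,0.024,0,0.0076,1]'

```text
clock: 35.6
position: [0.4302, -0.1555, 0.1223]
ee_rot: [-0.002, 0.686, 0.728, -0.0]
contact_force: [-0.7, 0.6, -0.5]
width: 0.0598
```

Request:
step_arm --moves '[0.05,0,0,0,1,0.05,0,0,0,1,0.05,0,0,0,1]'

```text
clock: 35.9
position: [0.4302, -0.1334, 0.1229]
ee_rot: [-0.0, 0.685, 0.729, -0.0]
contact_force: [0.5, 0.2, -0.8]
width: 0.0598
```

```bash
python3 go.py .4294 -.1295 .03 93.6
```

```text
pos [ 0.4302 -0.1334  0.1229] yaw 93.57 w 0.0598 F [ 0.5  0.2 -0.8] q6 -0.52 | shift [ 0.008 -0.001  0.186] ('twist', np.float64(-0.0002))
```

Request:
step_arm --moves '[0.006,-0.001,0.06,0,1,0.006,-0.001,0.12,0,1,0.006,-0.001,0.17,0,1,0.006,-0.001,0.186,0,1,0.006,-0.001,0.186,0,1]'

```text
clock: 36.4
position: [0.4291, -0.1313, 0.0293]
ee_rot: [-0.001, 0.685, 0.728, -0.001]
contact_force: [0.1, -0.1, -1.1]
width: 0.06
```

Request:
step_arm --moves '[0,0,0.008,0,1,0,0,0.014,0,1,0,0,0.018,0,1,0,0,0.022,0,1,0,0,0.022,0,1]'

```text
clock: 36.9
position: [0.4298, -0.1306, 0.0195]
ee_rot: [0.0, 0.685, 0.729, 0.0]
contact_force: [0.3, 0.1, -0.5]
width: 0.0598
```

Request:
step_arm --moves '[0,0,0.004,0,1,0,0,0.004,0,1]'

```text
clock: 37.1
position: [0.4296, -0.1306, 0.0173]
ee_rot: [-0.0, 0.685, 0.729, -0.0]
contact_force: [0.4, 0.1, -0.7]
width: 0.0598
```

Request:
step_arm --moves '[0,0,0.003,0,1,0,0,0.003,0,1]'

```text
clock: 37.3
position: [0.4298, -0.1306, 0.0158]
ee_rot: [0.0, 0.685, 0.729, -0.0]
contact_force: [-0.3, 0.2, -0.3]
width: 0.06
```

Request:
step_arm --moves '[0,0,0,0,-0.6,0,0,0,0,-0.6,0,0,0,0,-0.6,0,0,-0.03,0,-0.6,0,0,-0.08,0,-0.6]'

```text
clock: 37.8
position: [0.4283, -0.13, 0.0551]
ee_rot: [-0.002, 0.685, 0.729, -0.001]
contact_force: [0.3, -0.8, 0.3]
width: 0.0682
```

Request:
step_arm --moves '[0,0,-0.08,0,-0.6,0,0,-0.16,0,-0.6,0,0,-0.24,0,-1,0,0,-0.34,0,-1,0,0,-0.36,0,-1]'

```text
clock: 38.3
position: [0.4327, -0.132, 0.2416]
ee_rot: [0.005, 0.685, 0.729, 0.002]
contact_force: [0.3, -1.1, -0.9]
width: 0.0856
```

Request:
step_arm --moves '[-0.1,-0.05,0,0,-1,-0.2,-0.1,0,0,-1,-0.3,-0.15,0,0,-1,-0.4,-0.2,0,0,-1,-0.42,-0.2,0,0,-1]'

```text
clock: 38.8
position: [0.341, -0.3488, 0.2353]
ee_rot: [-0.0, 0.685, 0.728, -0.001]
contact_force: [0.7, 0.2, 0.3]
width: 0.0856
```

Run:
```python
from m import *
T=get_image('top');S=get_image('scene')
f=cv2.resize(T['frame'][120:280,110:430],(800,400),interpolation=cv2.INTER_CUBIC)
g=cv2.resize(S['frame'][120:330,130:380],(238,200));g=cv2.resize(S['frame'][190:330,130:345],(307,200))
g2=cv2.resize(S['frame'][140:230,250:380],(289,200))
row=np.hstack([g,g2]);row=cv2.copyMakeBorder(row,0,0,0,800-row.shape[1],cv2.BORDER_CONSTANT)
save(np.vstack([f,row]),'end.png')
for n,c,P in [('blue b','blue',(.4437,.248,.108)),('orange','orange',(.44,.312,.128)),('red','red',(.423,-.043,.108)),('tube blue','blue',(.58,-.2545,.11))]:
    a=blob(T['frame'],c,*proj(T,P),14);b=blob(S['frame'],c,*proj(S,P),14)
    print(n,*(np.round(near(T,a[0],S,b[0])[0],4) if a is not None and b is not None else (a is None,b is None)))
```

```text
blue b 0.4428 0.2476 0.105
orange 0.4413 0.3115 0.1282
red 0.4246 -0.0418 0.1031
tube blue 0.5804 -0.2547 0.1098
```

View pics/end.png

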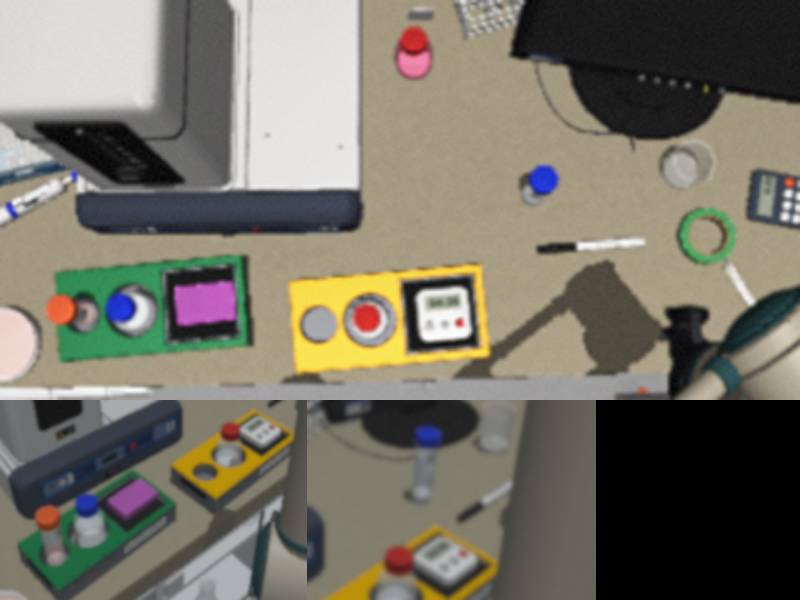

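All five parts are in place. Cap heights match 18 mm plus the part's height to within a few mm, and the blue-capped tube hasn't moved. Handing in.

```bash
python3 -c "
from rig import job; print(job.sign_off())"
```

```text
the job is handed in; nothing more can be done
None
```

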